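# Take the lamp-window slide from the vise and present it over the light pad

## Task

Slide the vise's jaw fully open and leave it open, then lift out the amber glass slide, gripping it only by its frosted end, which is the end with the small square notch in one corner. Present the slide over the light pad: level, label side up, its clear window centred over the pad and about 8 cm above it. Finish while still holding it there in the gripper, steady and resting on nothing, with the other things on the counter undisturbed.

Things in the scene. Friction and masses are not known exactly. Their poses are not given: they have to be found in the camera images.
- vise: small steel swivel vise fixed to the counter, at any heading; origin under its round foot, 110 mm across and 26 mm high; z vertical, +y level towards uphill. Its bed slopes 25 degrees, and is 36 mm wide along x (the slide's length). A fixed jaw 14 mm high closes the bed's low end, the sliding jaw is on the uphill side.
- jaw (a joint): opening of the vise's sliding jaw in m: 0 closed on the slide (0 to 3 mm at the start), 0.030 fully open. It slides straight up the sloping bed (along the clamped slide's +y), needs about 4 N and stays where left. Its lip reaches 7 mm over the slide's upper long edge when closed, so the slide cannot be lifted before the jaw is open.
- jaw_knob (a point): the sliding jaw's black round knob, 15 mm in diameter, on a 12 mm stem, standing square off the sloping bed (along the clamped slide's z); this point is on its axis, 12 mm below its top and 28 mm above the jaw's own top. Axes as vise.
- vise_seat (a point): the point of the vise where the slide's centre lies while clamped, about 84 mm above the counter. Axes as vise.
- slide_center (a point): centre of the amber glass slide, a plate 120 x 40 x 8 mm, 90 g. x: along it to the frosted end; y: across it, uphill in the vise; z: out of its label face (small cream blank label at the middle), square off the bed. Frosted from x = +20 to +60 mm, with a 10 x 10 mm notch in the +x +y corner. Both ends stick out 42 mm past bed and jaws, free at the edges and below.
- slide_window (a point): centre of the slide's clear window: on the slide's centre line, half-way through the thickness, 38 mm from the slide's centre towards the end without the notch. Axes as slide_center.
- pad_top (a point): centre of the top face of the light pad, a grey square box 104 x 104 mm and 23 mm high with a white top, fixed to the counter. z is up.
- lens0: amber glass jewel lens, 24 mm across, 12 mm high, standing on the counter; leave alone. Origin at its underside.
- lens1: another such lens; leave alone.
- lens2: another such lens; leave alone.
- plug: polished steel quarter-inch test plug, 64 mm long, 16 mm thick, lying along its x; leave alone.
- mallet: grey rubber mallet, 250 mm long along its x, 48 mm high, head at +x; leave alone.
- lid: cream hammertone enclosure lid, 94 x 119 x 12 mm, lying flat; leave alone.
Not all that is in view belongs to the job. There is more than one size of the part that bears slide_center; the job needs the smallest.

How it is judged (in metres and radians):
On the way, in this order (a step that is already met when the one before it is completed fails the run):
1. the jaw is slid open (at least 20 of its 30 mm) while the slide still lies in its seat (value of joint jaw above 0.02 m and distance between slide_center and vise_seat below 0.02 m), for 0.2 s.
2. the slide is held by its frosted end, lifted clear of the vise (contact force between the fingers and slide above 1 N and x of the grasp point in the frame of slide_center above 0.018 m and distance between slide_center and vise_seat above 0.05 m and contact force between slide and vise below 0.05 N), for 0.2 s.
At the end, for the whole second after the job is handed in: In the last second the gripper holds the slide by its frosted end, label up, level within 10 degrees, clear window within 25 mm sideways of the pad's centre and 50 to 115 mm above it, steady, touching neither pad nor vise; jaw open over 18 mm (horizontal distance between slide_window and pad_top below 0.025 m and z of slide_window in the frame of pad_top between 0.05 and 0.115 m and angle between slide_center's own z axis and vertical below 0.175 rad and contact force between the fingers and slide above 1 N and x of the grasp point in the frame of slide_center above 0.018 m and contact force between slide and light_pad below 0.05 N and contact force between slide and vise below 0.05 N and linear speed of slide below 0.03 m/s and value of joint jaw above 0.018 m); the arm keeps its last pose, push and grip.
It fails at once if the slide is gripped by its clear part (contact force between the fingers and slide above 2 N and x of the grasp point in the frame of slide_center below 0.012 m and distance between the grasp point and slide_center below 0.075 m and z of the grasp point in the frame of slide_center below 0.02 m).
It fails at once if a bystander is pushed aside (more than 30 mm) (distance of any of lens0, lens1, lens2, plug, mallet, lid from where it was at the start of the episode above 0.03 m).
It also fails if it takes over 51 s, if anything falls off the work surface, if the arm or the gripper's body presses on something with over 40 N, if the wrist force passes 120 N, or if a joint passes its speed limit or range.

## Robot

A 6-joint arm with a two-finger parallel gripper is mounted at the origin on the work surface. World frame = base frame: x ahead of the robot, y to its left, z up, the work surface at z = 0. Lengths are in mm, angles in rad, forces in N, time in s.
With the tool pointing down it reaches from about 350 to 875 mm from the base axis. Payload 4.2 kg.
Tool frame: the origin (TCP) lies on the mounting face of the last link; the fingertips stand 173 mm ahead of it and the grasp point (between the pads) lies 155 mm ahead of it; z points along the fingers, y is the direction in which the jaws open and shut (so a half turn about z gives the same grasp; the last joint's range is limited). The gripper opens to 85 mm and grips with 20 to 120 N. Pads are 22 mm wide; open, the fingers measure 114 mm over their backs; the gripper's body (76 mm by 85 mm) begins 54 mm behind the grasp point. The pads swing forward as they close: fully open they stand 13 mm farther back than shut.
Start: joints at [1.445, 0.385, 0.008, 0, -1.194, -0.259], TCP at [234.575, 579.288, 404.712] pointing down, gripper open.
Joint ranges: [-3.14, 3.14], [-1.21, 2.06], [-1.07, 1.41], [-3.16, 2.05], [-2.99, -0.16], [-3.1, 3.1]. Speed limits (rad/s): [2.79, 2.79, 3.14, 3.14, 3.14, 3.14].

## Interface

Orientations are given as a unit quaternion [x, y, z, w].
In Python, from bench import arm gives the robot as it stands.
- The arm moves only by the shell command python3 -m jog 'ROWS' [OPENING]. ROWS is JSON, a list that holds one entry, the list of rows, each a list of 4 numbers: the shift along the tool's x, y, z in mm, then the turn about the tool's z in degrees. In form: [[[x, y, z, spin], ...]]. A call has exactly 5 rows; each row is the pose to reach, as a shift and turn from the pose measured when the call began, along the tool's axes at that moment; what a row does not reach only later rows make up. A row lasts 1/8 s, in which the tool goes at most 62.5 mm and 10.7 degrees, less where a joint would pass 70% of its speed; a pose out of reach is approached as far as the arm can. A call with a gripper value outside its range is refused whole. OPENING is the finger opening in mm, from 0 to 85.4, set as the call begins (- or left out, the last holds). The fingers move at their own pace and stop on an object; the grip force is fixed at half the most. Time passes only in rows, so rows that repeat a pose let the fingers close, or fill a call up. It gives the time, the measured TCP pose, the force and the opening at its end, in the units of the state.
- arm.read_state(): the state, without advancing time (a new reading comes with each control period).
- arm.get_image(name): name is "side" or "top" or "wrist"; returns (picture, depth): 480x640x3 uint8, blue, green, red; 480x640 float32, mm along the optical axis (not along the pixel's ray), 0 where there is no reading.
- arm.camera_params(name): a dict with "mtx" (3x3 intrinsics, pixels), "R" (3x3) and "t" (3): a world point X has camera coordinates R X + t. Camera axes: x right, y down, z forward; pixel columns grow to the right and rows downward; lengths in mm; the calibration is good to about 2 mm. A picture is of the moment at which its call begins: read the wrist's pose just before it. camera_params takes no time and is no camera call; for the wrist camera it gives the pose at the moment of the call.
- arm.job_done(): hands the job in, once; it reports no verdict.
The state is a dict: "clock": time; "joints": joint angles; "joint_vel": joint speeds; "joint_efforts": joint torques, N m; "position": TCP position; "ee_rot": TCP orientation; "contact_force": force on the tool from outside, world axes, zero at the start; "wrist_torque": the same for the moment, N m; "gripper_width": finger opening in mm.
Only numpy, scipy, OpenCV 4.12 (cv2) and the standard library are available. Lean on these libraries where they do the work, as an engineer would, in place of code of your own. Each camera call takes 0.05 s, during which the arm holds its last target.

## Working session

There is one attempt and no reset: what is moved stays moved. The work goes in short steps, Python scripts to look and compute and a shell command to move; the robot and the scene stay as the last step left them, time stands still between calls to the robot, and variables do not carry over. Pictures are saved under pics/ and viewed, and the job is handed in when it is done.

```bash
ls; mkdir -p pics
python3 - <<'E'
from bench import arm
import cv2,numpy as np
s=arm.read_state();print(s)
for n in("side","top","wrist"):
    p,d=arm.get_image(n);cv2.imwrite(f"pics/{n}0.png",p);np.save(f"pics/{n}0.npy",d)
    c=arm.camera_params(n);print(n,c)
    np.savez(f"pics/{n}0.npz",**c)
E
```

```text
pics
{'clock': 0.0, 'joints': array([ 1.44458942e+00,  3.85535801e-01,  6.66008907e-03, -5.24780638e-04,
       -1.19399300e+00, -2.58583912e-01]), 'joint_vel': array([-0.00136072, -0.00113987,  0.00044635, -0.00067951,  0.0007586 ,
        0.00052816]), 'joint_efforts': array([ 3.89844281e-04, -3.92288983e+01,  1.88410825e+01,  4.18640390e+00,
       -4.60375857e-03,  5.37010351e-06]), 'position': array([234.49958175, 579.12071892, 403.64329714]), 'ee_rot': array([ 9.81529954e-01, -1.91305557e-01, -1.74814248e-04,  1.05005518e-03]), 'contact_force': array([0.23791492, 0.12400488, 0.78324001]), 'wrist_torque': array([ 0.00838649, -0.02452651, -0.01819785]), 'gripper_width': 85.25464392122362}
side {'mtx': array([[540.71164239,   0.        , 313.52647184],
       [  0.        , 540.71164239, 245.02260893],
       [  0.        ,   0.        ,   1.        ]]), 'R': array([[ 0.83369001, -0.5519888 ,  0.01641139],
       [-0.40438429, -0.63045632, -0.66256937],
       [ 0.37607754,  0.54574096, -0.74882073]]), 't': array([-389.87091444,  314.26695781,  990.85685873])}
top {'mtx': array([[520.34837358,   0.        , 328.75732862],
       [  0.        , 520.34837358, 239.00983774],
       [  0.        ,   0.        ,   1.        ]]), 'R': array([[-0.01783188, -0.99981353, -0.00741086],
       [-0.9924212 ,  0.01860037, -0.12146683],
       [ 0.12158203,  0.00518871, -0.99256783]]), 't': array([  51.07086186,  510.11471421, 1239.57985177])}
wrist {'mtx': array([[342.0955341 ,   0.        , 317.77429532],
       [  0.        , 342.0955341 , 238.63748719],
       [  0.        ,   0.        ,   1.        ]]), 'R': array([[-0.3756654 , -0.92675221,  0.002419  ],
       [-0.89222929,  0.36237465,  0.26946523],
       [-0.25060408,  0.09907046, -0.96300708]]), 't': array([625.50570129, -36.35762167, 379.17760097])}
```

View pics/side0.png

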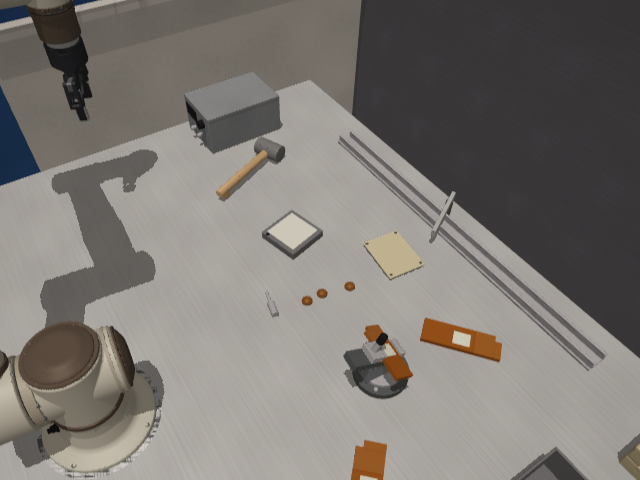

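View pics/top0.png

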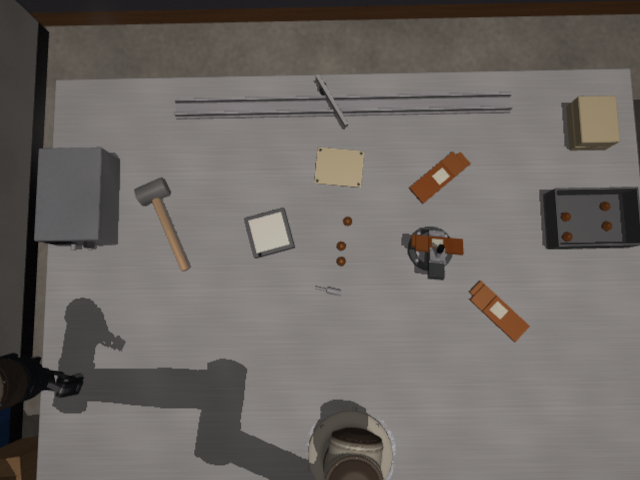

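View pics/wrist0.png

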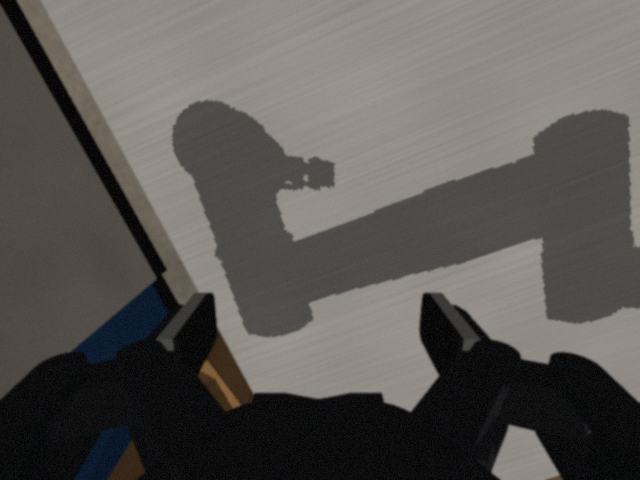

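Run:
```python
import cv2,numpy as np
a=cv2.imread("pics/top0.png")[205:295,385:505];b=cv2.imread("pics/side0.png")[310:410,325:445]
cv2.imwrite("pics/c0.png",np.vstack([cv2.resize(a,(720,540))[:300+240],])); cv2.imwrite("pics/c1.png",cv2.resize(b,(720,600)))
```

```text
(no output)
```

View pics/c0.png

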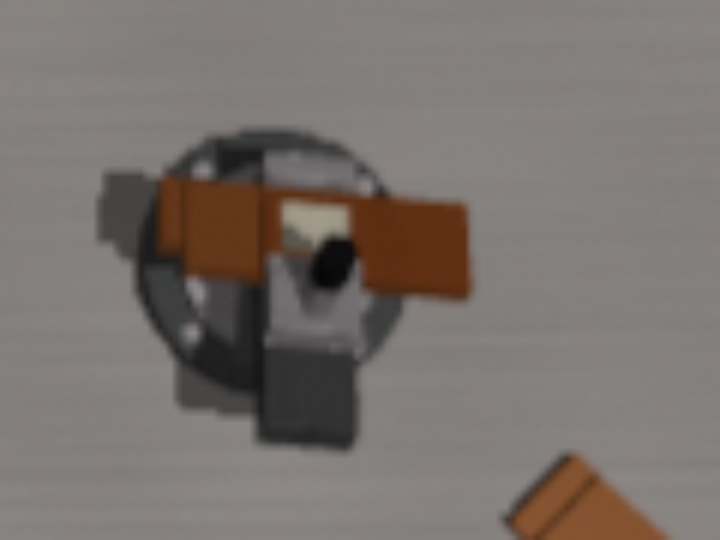

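View pics/c1.png

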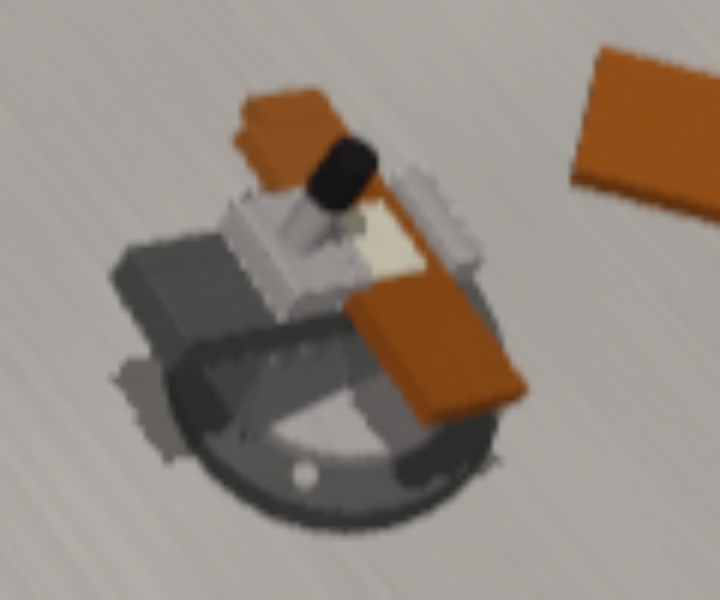

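```bash
cat > h.py <<'E'
import numpy as np,cv2
from scipy.optimize import least_squares
from scipy.spatial.transform import Rotation as Ro
def P(c,X):
    q=np.asarray(c['R'])@np.asarray(X,float).T+np.asarray(c['t'])[:,None]; q=c['mtx']@q; return (q[:2]/q[2]).T
def ray(c,uv,z):
    "intersect pixel ray with plane height z"
    d=c['R'].T@np.linalg.inv(c['mtx'])@[uv[0],uv[1],1.]; o=-c['R'].T@c['t']; return o+d*(z-o[2])/d[2]
def dep(c,uv,D):
    return c['R'].T@(np.linalg.inv(c['mtx'])@[uv[0],uv[1],1.]*D-c['t'])
def slideR(yaw,tilt=np.radians(25)):
    # slide x at heading yaw, y uphill by tilt
    return Ro.from_euler('z',yaw).as_matrix()@Ro.from_euler('x',tilt).as_matrix()
E
python3 - <<'E'
from h import *
T=dict(np.load("pics/top0.npz"));S=dict(np.load("pics/side0.npz"))
L=np.array([[-60,-20,4],[-60,20,4],[60,-20,4],[60,10,4],[50,20,4]],float)
t=np.array([[468,204],[470,298],[162,178],[160,252],[187,277]])/6+[385,205]-.4
Ls=np.array([[60,-20,4],[60,10,4],[50,20,4],[-60,-20,4],[-60,20,4]],float)
s=np.array([[318,90],[248,98],[243,138],[520,378],[418,402]])/6+[325,310]-.4
def X(p,L): return L@slideR(p[3]).T+p[:3]
f=lambda p:np.r_[(P(T,X(p,L))-t).ravel(),(P(S,X(p,Ls))-s).ravel()]
r=least_squares(f,[480,-200,84,1.5],loss='soft_l1',x_scale=[10,10,10,.1])
print(r.x,np.round(r.fun.reshape(-1,2),1))
p=r.x
D=np.load("pics/top0.npy");Ds=np.load("pics/side0.npy")
# pad corners
for z in(23,): print("pad",[ray(T,u,z).round(1) for u in((269,233),)],ray(S,(293,231),23), D[233,269],dep(T,(269,233),D[233,269]),dep(S,(293,231),Ds[231,293]))
print("slide depth",dep(T,(460,246),D[246,460]),dep(S,(397,368),Ds[368,397]),X(p,np.array([[-50,0,4.]])))
R=slideR(p[3])
for v in (245,249,252):print(dep(T,(440,v),D[v,440]))
print('knob top px', (np.array([332,262])/6+[385,205]), (np.array([352,158])/6+[325,310]))
E
```

```text
[ 485.13508038 -210.25473895   82.6468818     1.45720064] [[-0.2  1. ]
 [ 0.2 -0. ]
 [-0.3  0.5]
 [ 0.  -1. ]
 [-0.2 -1. ]
 [-0.6 -0.6]
 [-0.5 -0.2]
 [-0.9 -2.2]
 [ 0.7  2. ]
 [ 1.9  1.8]]
pad [array([529.7, 188.7,  23. ])] [531.97752441 185.53002671  23.        ] 1284.816 [530.01704131 189.05376626  20.33644711] [533.27356946 187.65913027  20.32600765]
slide depth [ 482.06501641 -263.58813814   86.73863084] [ 478.47444053 -251.29647712   89.62681076] [[ 481.14708156 -260.12410394   86.27211295]]
[ 479.63622998 -206.19697678  139.48839009]
[ 470.05230953 -204.4562815   145.94536448]
[ 464.51737884 -206.68157828  133.88436528]
knob top px [440.33333333 248.66666667] [383.66666667 336.33333333]
```

Run:
```python
import cv2,numpy as np
a=cv2.imread("pics/top0.png")[190:280,225:375]
cv2.imwrite("pics/c2.png",cv2.resize(a,(800,480),interpolation=cv2.INTER_CUBIC))
```

```text
(no output)
```

View pics/c2.png

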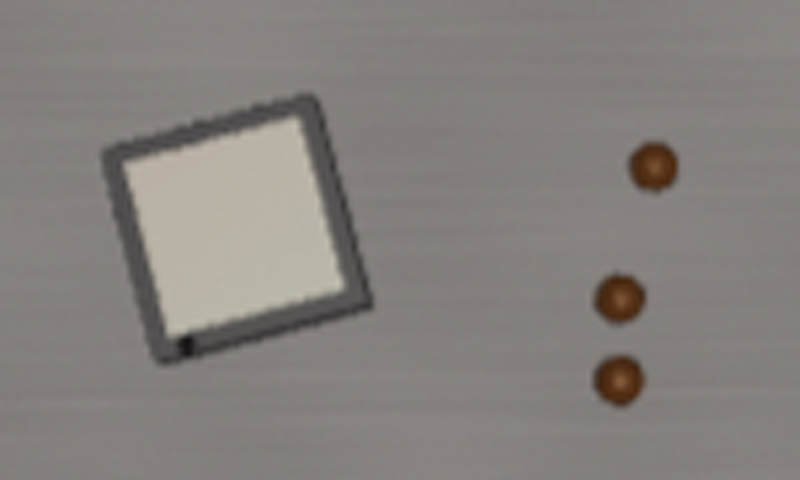

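```bash
cat >> h.py <<'E'
def goal(x,y,z,phi,tip=155.):
    "shift (tool axes, mm) and spin (deg) bringing the grasp point to x,y,z and tool x to heading phi"
    from bench import arm
    s=arm.read_state(); R=Ro.from_quat(s['ee_rot']).as_matrix(); p=s['position']
    g=p+R[:,2]*tip
    d=R.T@(np.array([x,y,z])-g)
    h=np.degrees(np.arctan2(R[1,0],R[0,0])); sp=-((phi-h+180)%360-180)
    print("t %.2f grasp %s head %.1f z-axis %s F %s w %.1f"%(s['clock'],g.round(1),h,R[:,2].round(3),s['contact_force'].round(1),s['gripper_width']))
    print("joints",np.degrees(s['joints']).round(0))
    print("shift",d.round(1),"spin",round(sp,1),"range",np.linalg.norm(d).round(0))
E
python3 - <<'E'
from h import *
from bench import arm
c=arm.camera_params("wrist");C=-c['R'].T@c['t'];s=arm.read_state();R=Ro.from_quat(s['ee_rot']).as_matrix()
print("cam in tool",R.T@(C-s['position']),"axes",(R.T@c['R'].T).round(2))
goal(470,-206,250,-6.5)
T=dict(np.load("pics/top0.npz"));S=dict(np.load("pics/side0.npz"))
# knob top triangulated
from scipy.optimize import least_squares
a=np.array([440.3,248.3]);b=np.array([384.3,336.5])
f=lambda p:np.r_[P(T,[p])[0]-a,P(S,[p])[0]-b]
print(least_squares(f,[470,-206,140]).x)
E
```

```text
cam in tool [67.38634878 -1.5925661  30.47114451] axes [[-0.   -0.96 -0.27]
 [ 1.   -0.    0.  ]
 [-0.   -0.27  0.96]]
t 0.15 grasp [234.4 578.9 248.9] head -22.1 z-axis [-0.001 -0.002 -1.   ] F [-0.6  0.3 -0.2] w 85.2
joints [ 83.  22.   0.  -0. -68. -15.]
shift [513.  639.1  -0. ] spin -15.6 range 820.0
[ 474.59590863 -208.00482839  139.22237544]
```

```bash
python3 -m jog '[[[36,45,0,-1],[74,92,0,-2],[112,139,0,-4],[150,186,0,-5],[188,233,0,-6]]]' 60; python3 -c "
from h import *
goal(470,-206,250,-6.5)"
```

```text
clock: 0.78
position: [321.4, 290.6, 404.2]
ee_rot: [0.99, -0.139, -0.0, 0.001]
contact_force: [0.1, 0.5, 1.0]
gripper_width: 60.0
t 0.78 grasp [321.3 290.4 249.2] head -16.0 z-axis [-0.    -0.002 -1.   ] F [0.1 0.5 1. ] w 60.0
joints [ 64.   3. -25.   0. -62.  10.]
shift [ 2.796e+02  4.362e+02 -1.000e-01] spin -9.5 range 518.0
```

```bash
python3 -m jog '[[[33,51,0,-2],[66,103,0,-4],[99,155,0,-6],[132,207,0,-8],[165,259,0,-9]]]' 40; python3 -c "
from h import *
goal(470,-206,250,-6.5)"
```

```text
clock: 1.4
position: [408.6, -5.8, 404.9]
ee_rot: [0.998, -0.06, 0.0, 0.001]
contact_force: [1.1, 0.8, -0.5]
gripper_width: 40.3
t 1.40 grasp [408.7  -6.  249.9] head -6.9 z-axis [ 0.001 -0.001 -1.   ] F [ 1.1  0.8 -0.5] w 40.3
joints [ 22.   0. -27.   0. -62.  61.]
shift [ 85.  191.2   0.2] spin -0.4 range 209.0
```

```bash
python3 -m jog '[[[33,51,0,0],[66,103,0,0],[99,155,0,0],[115,177,0,0],[115,177,0,0]]]' 40
python3 - <<'E'
from h import *
from bench import arm
goal(470,-206,250,-6.5)
c=arm.camera_params("wrist");p,d=arm.get_image("wrist");cv2.imwrite("pics/w1.png",p);np.save("pics/w1.npy",d);np.savez("pics/w1.npz",**c)
E
```

```text
clock: 2.02
position: [501.9, -196.9, 404.1]
ee_rot: [0.998, -0.062, -0.001, 0.0]
contact_force: [-0.5, -0.5, -0.1]
gripper_width: 40.1
t 2.02 grasp [ 501.7 -197.1  249.1] head -7.1 z-axis [-0.001 -0.001 -1.   ] F [-0.5 -0.5 -0.1] w 40.1
joints [ -4.  14. -12.   0. -65.  87.]
shift [-30.3  12.8  -0.9] spin -0.6 range 33.0
```

View pics/w1.png

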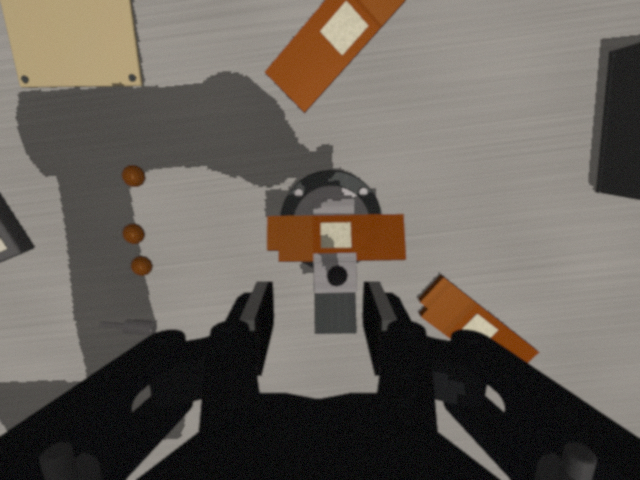

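Run:
```python
import cv2
a=cv2.imread("pics/w1.png")[190:310,250:420]
cv2.imwrite("pics/c3.png",cv2.resize(a,None,fx=4.7,fy=4.7,interpolation=cv2.INTER_CUBIC))
```

```text
(no output)
```

View pics/c3.png

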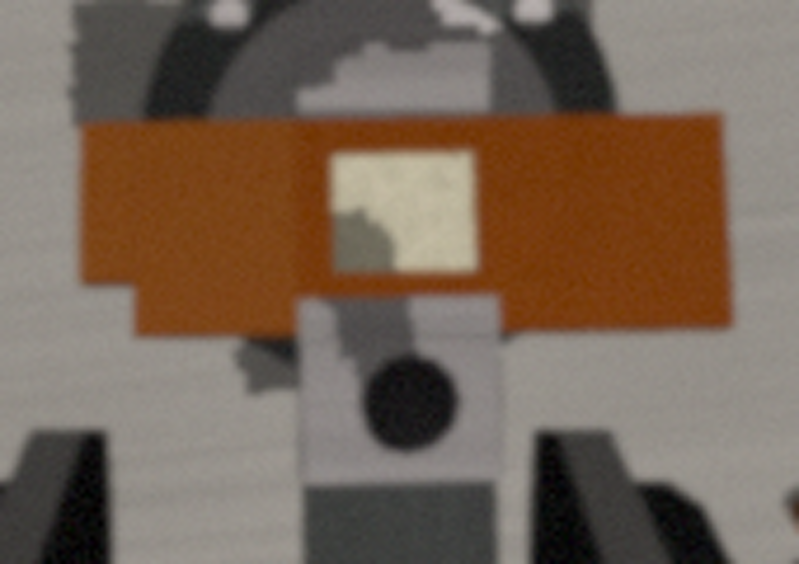

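Run:
```python
from h import *
W=dict(np.load("pics/w1.npz"));T=dict(np.load("pics/top0.npz"))
L=np.array([[-60,-20,4],[-60,20,4],[60,-20,4],[60,10,4],[50,10,4],[50,20,4]],float)
w=np.array([[722,114],[732,325],[82,124],[82,284],[135,284],[135,335]])/4.7+[250,190]-.4
t=(np.array([[468,204],[470,298],[162,178],[160,252],[187,277]])/6+[385,205]-.4)
Lt=L[[0,1,2,3,5]]
X=lambda p,L:L@slideR(p[3],p[4]).T+p[:3]
for name,f,x0 in (("wrist",lambda p:(P(W,X(p,L))-w).ravel(),[485,-210,83,1.457,.436]),
 ("both",lambda p:np.r_[(P(W,X(p,L))-w).ravel(),1*(P(T,X(p,Lt))-t).ravel(),(p[4]-.436)*50],[485,-210,83,1.457,.436])):
    r=least_squares(f,x0,x_scale=[10,10,10,.1,.1]);p=r.x;print(name,p,np.degrees(p[3:]),abs(r.fun).max())
k=np.array([410,402])/4.7+[250,190]-.4
R=slideR(p[3])
for z in(140,144,148):
    q=ray(W,k,z);print(q,"in slide frame",R.T@(q-p[:3]))
d=np.load("pics/w1.npy");D=d[int(k[1]),int(k[0])];print(D,dep(W,k,D), "slide depth",dep(W,(380,240),d[240,380]))
```

```text
wrist [ 4.86508012e+02 -2.09491770e+02  8.17192057e+01  1.46422834e+00
  4.08637887e-01] [83.89410404 23.41322629] 0.32377375643318373
both [ 4.86204998e+02 -2.09605246e+02  8.13363403e+01  1.46507418e+00
  4.29013022e-01] [83.94256739 24.58063551] 1.214455815315489
[ 474.85177324 -206.28377153  140.        ] in slide frame [ 2.10487725 35.34205995 48.2479135 ]
[ 476.47029259 -206.23776596  144.        ] in slide frame [ 2.32142071 35.57824634 52.55128965]
[ 478.08881194 -206.19176038  148.        ] in slide frame [ 2.53796418 35.81443273 56.8546658 ]
246.16849 [ 476.37125272 -206.24058111  143.7552334 ] slide depth [ 482.04631753 -247.43142741   89.36985515]
```

```bash
python3 -c "
from h import *
goal(473,-206,138,-6.1)"
```

```text
t 2.08 grasp [ 501.1 -196.   249.4] head -7.0 z-axis [-0.001 -0.001 -1.   ] F [-1.  -0.1  0.2] w 40.0
joints [ -4.  14. -12.   0. -65.  87.]
shift [-26.6  13.2 111.4] spin -0.9 range 115.0
```

```bash
python3 -m jog '[[[-15,7,10,-1],[-27,13,40,-1],[-27,13,75,-1],[-27,13,100,-1],[-27,13,111,-1]]]' 40; python3 -m jog '[[[0,0,0,0],[0,0,0,0],[0,0,0,0],[0,0,0,0],[0,0,0,0]]]' 8; python3 -c "
from h import *
goal(473,-206,138,-6.1)"
```

```text
clock: 2.7
position: [472.0, -204.4, 292.5]
ee_rot: [0.999, -0.052, -0.002, 0.0]
contact_force: [-0.6, 0.2, -0.0]
gripper_width: 39.5
clock: 3.32
position: [471.3, -206.5, 293.3]
ee_rot: [0.999, -0.052, -0.002, 0.002]
contact_force: [-1.9, -15.6, -5.7]
gripper_width: 12.8
t 3.33 grasp [ 470.6 -207.2  138.3] head -5.9 z-axis [-0.005 -0.004 -1.   ] F [ -1.9 -15.6  -5.7] w 12.8
joints [ -6.  18. -24.   0. -48.  89.]
shift [ 2.2 -1.4  0.3] spin 0.2 range 3.0
```

```bash
python3 -m jog '[[[-5,0,-2.3,0],[-11,0,-5.1,0],[-17,0,-7.9,0],[-23,0,-10.7,0],[-26,0,-12.1,0]]]' 8; python3 -m jog '[[[0,0,0,0],[0,0,0,0],[0,0,0,0],[0,0,0,0],[0,0,0,0]]]' 8;  python3 - <<'E'
from h import *
from bench import arm
goal(473,-206,138,-6.1)
for n in("wrist","side"):
  c=arm.camera_params(n);p,d=arm.get_image(n);cv2.imwrite(f"pics/{n}2.png",p if n=="wrist" else cv2.resize(p[310:410,325:445],(720,600)))
E
```

```text
clock: 3.95
position: [445.0, -203.8, 305.6]
ee_rot: [0.999, -0.052, -0.002, 0.002]
contact_force: [6.9, -8.6, -18.9]
gripper_width: 12.9
clock: 4.58
position: [444.9, -203.8, 305.6]
ee_rot: [0.999, -0.052, -0.001, 0.003]
contact_force: [1.7, -5.9, -8.8]
gripper_width: 12.8
t 4.58 grasp [ 444.5 -204.6  150.6] head -5.9 z-axis [-0.002 -0.005 -1.   ] F [ 1.7 -5.9 -8.8] w 12.8
joints [ -5.  15. -26.   0. -49.  89.]
shift [28.5 -1.6 12.5] spin 0.2 range 31.0
```

View pics/wrist2.png

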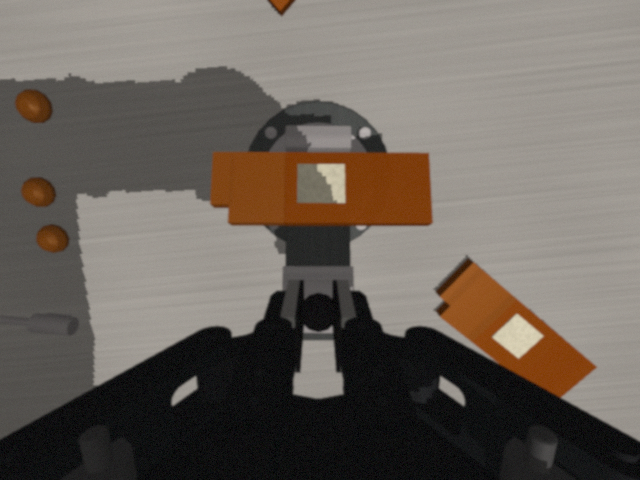

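View pics/side2.png

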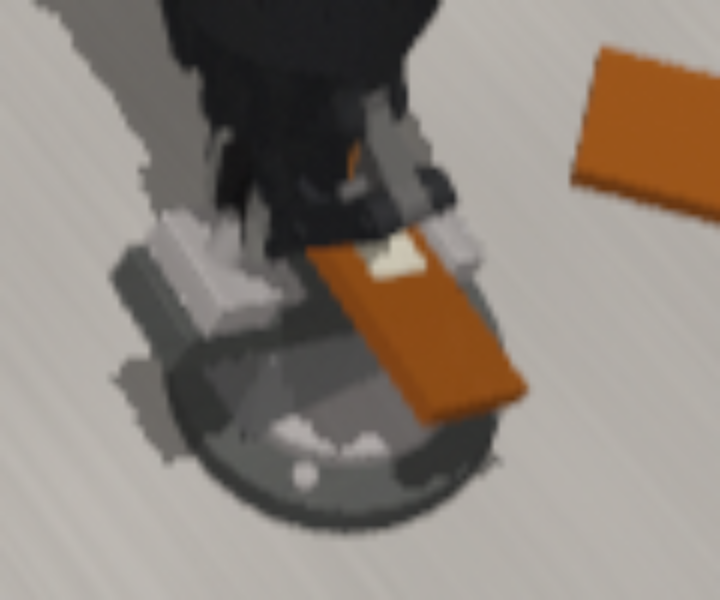

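```bash
python3 -m jog '[[[0,0,0,0],[0,0,0,0],[0,0,-2,0],[0,0,-6,0],[0,0,-20,0]]]' 45
python3 - <<'E'
from h import *
from bench import arm
R=slideR(np.radians(83.9)); c=np.array([486.3,-209.6,83])
print(c+R@[52,0,0])
g=c+R@[52,0,0]
goal(g[0],g[1],215,-96.1)
c=arm.camera_params("wrist");p,d=arm.get_image("wrist");cv2.imwrite("pics/w3.png",p);np.savez("pics/w3.npz",**c)
cv2.imwrite("pics/c4.png",cv2.resize(p[130:330,190:450],None,fx=3,fy=3,interpolation=cv2.INTER_CUBIC))
E
```

```text
clock: 5.3
position: [444.8, -203.6, 325.8]
ee_rot: [0.999, -0.052, -0.002, 0.002]
contact_force: [-0.4, -0.3, 0.9]
gripper_width: 45.5
[ 491.82573171 -157.89442691   83.        ]
t 5.30 grasp [ 444.2 -204.4  170.8] head -5.9 z-axis [-0.004 -0.005 -1.   ] F [-0.4 -0.3  0.9] w 45.5
joints [ -5.  13. -25.   0. -52.  89.]
shift [ 42.4 -50.9 -44.6] spin 90.2 range 80.0
```

View pics/c4.png

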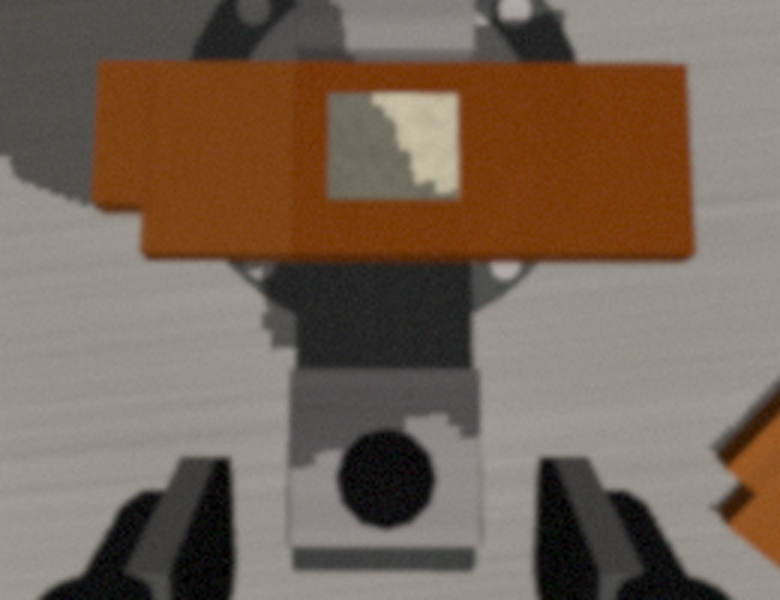

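Run:
```python
from h import *
W=dict(np.load("pics/w3.npz"))
L=np.array([[-60,-20,4],[-60,20,4],[60,-20,4],[60,10,4],[50,20,4]],float)
w=np.array([[687,65],[693,252],[98,62],[95,206],[144,251]])/3+[190,130]-.3
X=lambda p,L:L@slideR(p[3],p[4]).T+p[:3]
f=lambda p:np.r_[(P(W,X(p,L))-w).ravel(),(p[4]-.436)*50]
r=least_squares(f,[486,-209,83,1.464,.436],x_scale=[10,10,10,.1,.1]);p=r.x;print(p,np.degrees(p[3:]),r.fun.round(1))
k=np.array([386,479])/3+[190,130]-.3
q=ray(W,k,157);print(q,slideR(p[3]).T@(q-p[:3]))
```

```text
[ 4.86960090e+02 -2.09497961e+02  8.23641890e+01  1.46533002e+00
  4.31609883e-01] [83.95722583 24.72942468] [-0.6 -0.6  0.4  0.4  0.9  0.1 -0.2 -0.6 -0.5  0.6 -0.2]
[ 450.29026355 -203.62577957  157.        ] [ 1.97928802 65.15219558 51.97053806]
```

```bash
python3 -m jog '[[[0,0,-15,10],[0,-10,-35,20],[15,-25,-45,30],[30,-40,-45,40],[42,-50,-45,50]]]' 62; python3 -m jog '[[[0,0,0,10],[0,0,0,20],[0,0,0,30],[0,0,0,39],[0,0,0,41]]]' 62
python3 - <<'E'
from h import *
R=slideR(np.radians(83.95)); c=np.array([486.8,-209.5,82.5])
g=c+R@[52,0,0]
goal(g[0],g[1],82,-96.05)
E
```

```text
clock: 5.98
position: [493.1, -157.7, 374.1]
ee_rot: [0.882, -0.471, 0.003, 0.002]
contact_force: [0.4, -0.7, -0.2]
gripper_width: 61.8
clock: 6.6
position: [493.1, -157.7, 374.7]
ee_rot: [-0.661, 0.75, -0.004, -0.001]
contact_force: [-0.6, -0.2, -0.9]
gripper_width: 62.0
t 6.60 grasp [ 493.7 -158.6  219.7] head -97.2 z-axis [ 0.004 -0.006 -1.   ] F [-0.6 -0.2 -0.9] w 62.0
joints [  0.  13. -17.   0. -59.  -8.]
shift [ -1.5   2.1 137.7] spin -1.1 range 138.0
```

```bash
python3 -m jog '[[[-1,1,20,-1],[-2,2,45,-1],[-2,2,65,-1],[-2,2,80,-1],[-2,2,85,-1]]]' 62
python3 - <<'E'
from h import *
from bench import arm
R=slideR(np.radians(83.95)); c=np.array([486.8,-209.5,82.5])
g=c+R@[52,0,0]
goal(g[0],g[1],82,-96.05)
p,d=arm.get_image("side");a=cv2.resize(p[290:410,310:460],(700,560));cv2.imwrite("pics/s4.png",a)
p,d=arm.get_image("wrist");cv2.imwrite("pics/w4.png",p)
E
```

```text
clock: 7.22
position: [491.6, -156.0, 289.0]
ee_rot: [-0.668, 0.744, -0.003, -0.001]
contact_force: [1.2, -0.1, 1.3]
gripper_width: 61.9
t 7.22 grasp [ 492.1 -157.   134. ] head -96.2 z-axis [ 0.003 -0.006 -1.   ] F [ 1.2 -0.1  1.3] w 61.9
joints [  1.  18. -24.   0. -47.  -7.]
shift [ 0.5 -0.1 52. ] spin -0.1 range 52.0
```

View pics/s4.png

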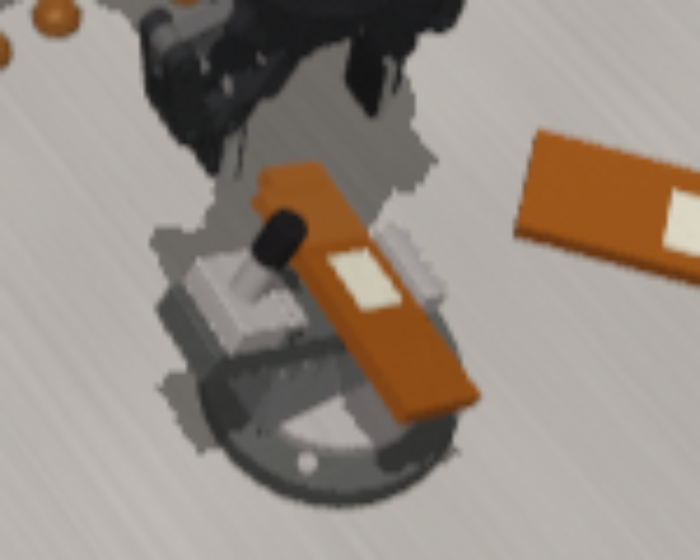

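View pics/w4.png

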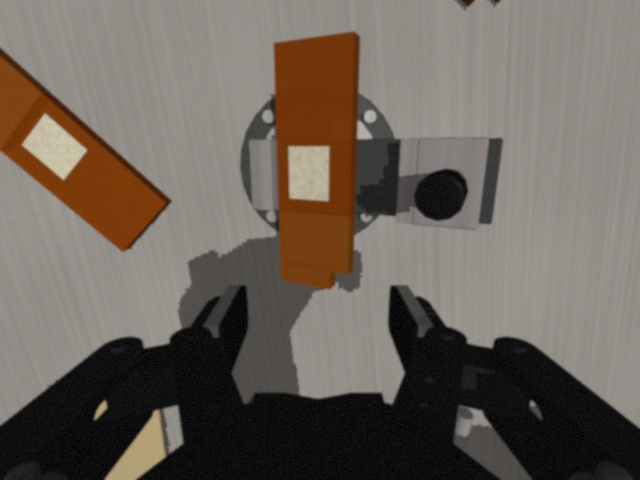

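```bash
python3 -m jog '[[[0,0,8,0],[0,0,17,0],[0,0,25,0],[0,0,31,0],[0,0,34,0]]]' 62; python3 -m jog '[[[0,0,4,0],[0,0,9,0],[0,0,14,0],[0,0,18,0],[0,0,18,0]]]' 62
python3 - <<'E'
from h import *
from bench import arm
R=slideR(np.radians(83.95)); c=np.array([486.8,-209.5,82.5])
g=c+R@[52,0,0]
goal(g[0],g[1],82,-96.05)
p,d=arm.get_image("side");a=cv2.resize(p[290:410,310:460],(700,560));cv2.imwrite("pics/s5.png",a)
p,d=arm.get_image("wrist");cv2.imwrite("pics/w5.png",p)
E
```

```text
clock: 7.95
position: [491.9, -156.2, 255.0]
ee_rot: [-0.668, 0.744, -0.003, -0.001]
contact_force: [-0.3, -0.2, -0.5]
gripper_width: 62.3
clock: 8.57
position: [491.8, -156.4, 236.6]
ee_rot: [-0.668, 0.744, -0.003, -0.001]
contact_force: [-0.4, 0.2, 0.4]
gripper_width: 62.0
t 8.57 grasp [ 492.1 -157.4   81.6] head -96.2 z-axis [ 0.002 -0.006 -1.   ] F [-0.4  0.2  0.4] w 62.0
joints [  0.  23. -27.   1. -40.  -7.]
shift [ 0.4 -0.2 -0.3] spin -0.1 range 1.0
```

View pics/s5.png

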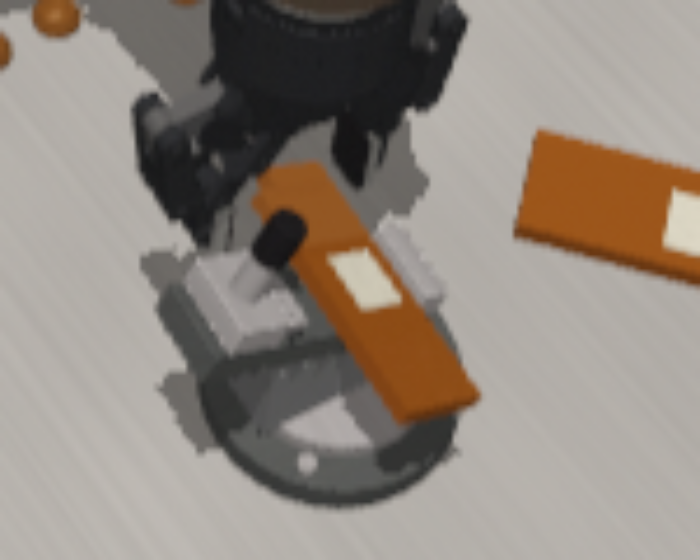

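View pics/w5.png

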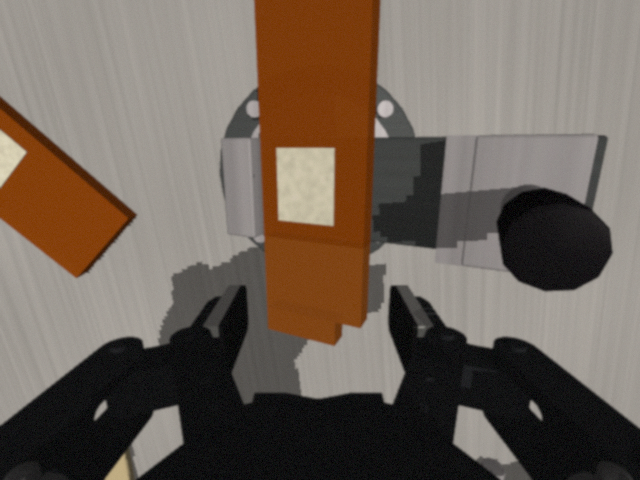

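Run:
```python
from h import *
from bench import arm
c=arm.camera_params("wrist");s=arm.read_state();R=Ro.from_quat(s['ee_rot']).as_matrix()
p=s['position']
for x in(-11,0,11):
  print(x,P(c,[p+R@[x,y,z] for z in (155,172) for y in(-31,0,31)]).round(0).tolist())
S=slideR(np.radians(83.95)); o=np.array([486.8,-209.5,82.5])
L=np.array([[60,-20,4],[60,10,4],[50,10,4],[50,20,4],[20,-20,4],[20,20,4]])
print(P(c,L@S.T+o).round(0).tolist())
```

```text
-11 [[241.0, 339.0], [317.0, 339.0], [392.0, 339.0], [249.0, 318.0], [317.0, 318.0], [384.0, 318.0]]
0 [[240.0, 315.0], [317.0, 315.0], [394.0, 315.0], [248.0, 296.0], [317.0, 296.0], [385.0, 296.0]]
11 [[238.0, 289.0], [317.0, 289.0], [395.0, 289.0], [247.0, 274.0], [317.0, 274.0], [387.0, 273.0]]
[[270.0, 326.0], [336.0, 343.0], [336.0, 319.0], [362.0, 325.0], [266.0, 234.0], [364.0, 246.0]]
```

```bash
python3 -m jog '[[[0,0,0,0],[0,0,0,0],[0,0,0,0],[0,0,0,0],[0,0,0,0]]]' 25
python3 - <<'E'
from h import *
from bench import arm
goal(492,-157,82,-96.05)
p,d=arm.get_image("side");a=cv2.resize(p[290:410,310:460],(700,560));cv2.imwrite("pics/s6.png",a)
p,d=arm.get_image("wrist");cv2.imwrite("pics/w6.png",p)
E
```

```text
clock: 9.3
position: [492.3, -156.3, 237.4]
ee_rot: [-0.668, 0.744, -0.004, -0.001]
contact_force: [0.6, 0.9, 3.9]
gripper_width: 34.9
t 9.30 grasp [ 492.9 -157.4   82.4] head -96.1 z-axis [ 0.004 -0.007 -1.   ] F [0.6 0.9 3.9] w 34.9
joints [  0.  23. -27.   1. -40.  -7.]
shift [-0.3  0.9  0.4] spin -0.1 range 1.0
```

View pics/s6.png

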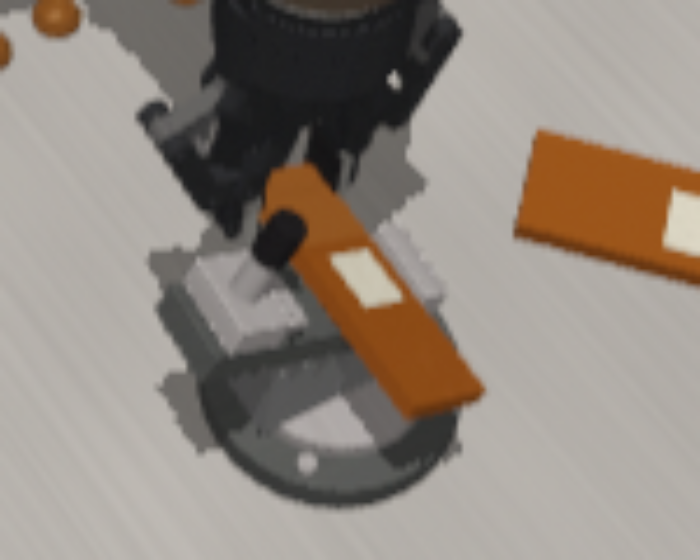

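View pics/w6.png

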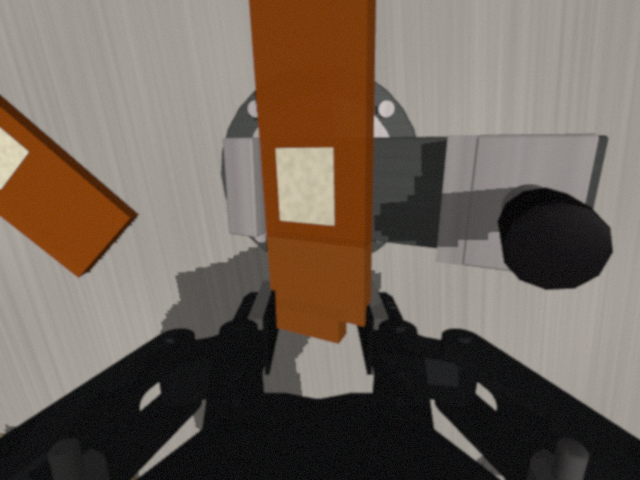

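```bash
python3 -m jog '[[[0,0,-1,0],[0,0,-2,0],[0,0,-3,0],[0,0,-4,0],[0,0,-5,0]]]' 25
python3 - <<'E'
from h import *
from bench import arm
goal(492,-157,82,-96.05)
p,d=arm.get_image("side");a=cv2.resize(p[290:410,310:460],(700,560));cv2.imwrite("pics/s7.png",a)
p,d=arm.get_image("wrist");cv2.imwrite("pics/w7.png",p)
E
```

```text
clock: 10.02
position: [492.0, -156.3, 242.2]
ee_rot: [-0.668, 0.744, -0.003, -0.001]
contact_force: [-0.4, -0.6, -1.4]
gripper_width: 34.5
t 10.03 grasp [ 492.4 -157.3   87.2] head -96.2 z-axis [ 0.003 -0.006 -1.   ] F [-0.4 -0.6 -1.4] w 34.5
joints [  1.  22. -27.   1. -41.  -7.]
shift [-0.3  0.5  5.2] spin -0.1 range 5.0
```

View pics/s7.png

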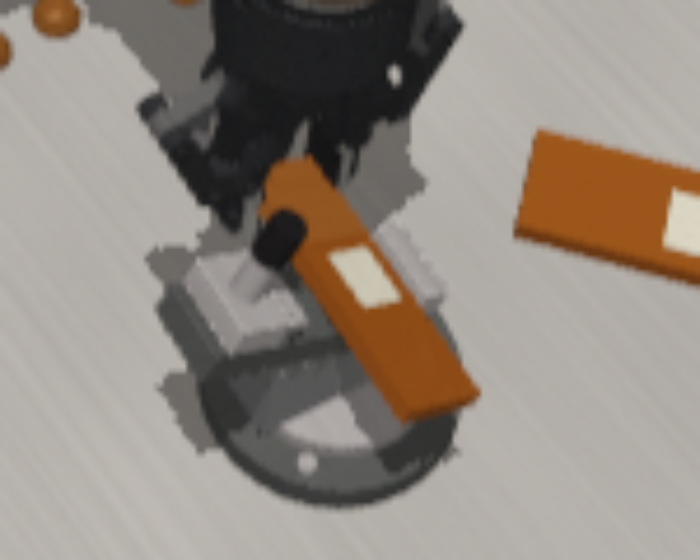

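View pics/w7.png

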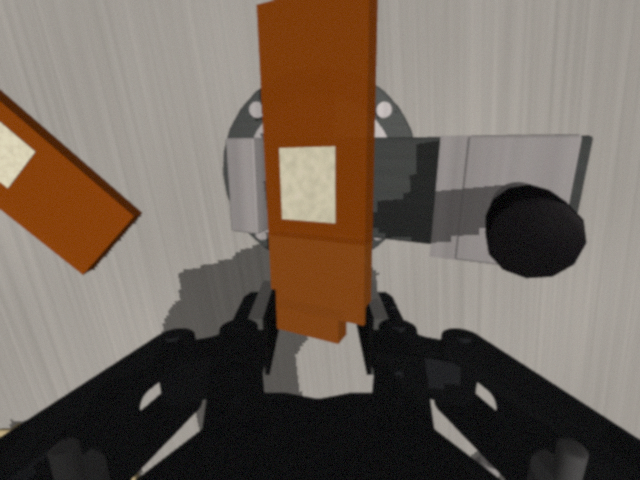

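```bash
python3 -m jog '[[[0,0,-4,0],[0,0,-8,0],[0,0,-12,0],[0,0,-16,0],[0,0,-20,0]]]' 25
python3 - <<'E'
from h import *
from bench import arm
goal(492,-157,82,-96.05)
p,d=arm.get_image("side");a=cv2.resize(p[290:410,310:460],(700,560));cv2.imwrite("pics/s8.png",a)
p,d=arm.get_image("wrist");cv2.imwrite("pics/w8.png",p)
E
```

```text
clock: 10.75
position: [492.0, -156.2, 262.7]
ee_rot: [-0.668, 0.744, -0.004, -0.001]
contact_force: [0.3, -0.1, -1.5]
gripper_width: 34.8
t 10.75 grasp [ 492.6 -157.2  107.7] head -96.2 z-axis [ 0.004 -0.007 -1.   ] F [ 0.3 -0.1 -1.5] w 34.8
joints [  1.  20. -26.   1. -44.  -7.]
shift [-0.3  0.7 25.7] spin -0.1 range 26.0
```

View pics/s8.png

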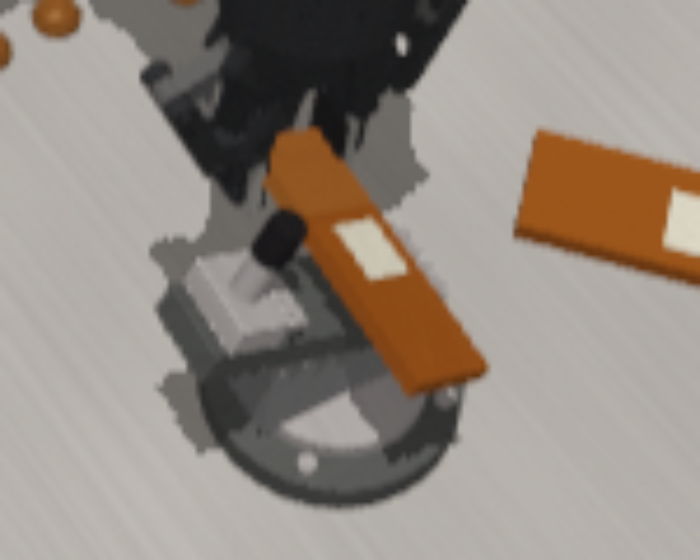

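View pics/w8.png

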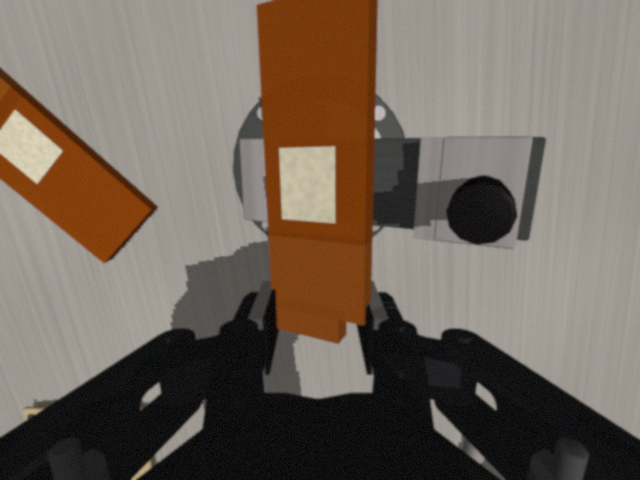

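```bash
python3 -m jog '[[[0,0,-10,0],[0,0,-25,0],[0,0,-45,0],[0,0,-62,0],[0,0,-72,0]]]' 25
python3 - <<'E'
from h import *
from bench import arm
goal(492,-157,82,-96.05)
c=arm.camera_params("wrist");s=arm.read_state();p,d=arm.get_image("wrist");np.savez("pics/w9.npz",pos=s['position'],q=s['ee_rot'],**c);cv2.imwrite("pics/w9.png",p)
cv2.imwrite("pics/c9.png",cv2.resize(p[0:350,230:410],None,fx=2.2,fy=1.7))
cv2.imwrite("pics/c9a.png",cv2.resize(p[220:350,240:400],None,fx=5,fy=4.6,interpolation=cv2.INTER_CUBIC))
E
```

```text
clock: 11.48
position: [492.0, -155.7, 336.8]
ee_rot: [-0.668, 0.744, -0.005, 0.0]
contact_force: [-0.6, -0.4, -0.9]
gripper_width: 34.7
t 11.47 grasp [ 493.1 -156.7  181.8] head -96.1 z-axis [ 0.007 -0.007 -1.   ] F [-0.6 -0.4 -0.9] w 34.7
joints [  1.  15. -21.   0. -54.  -7.]
shift [-0.2  1.9 99.8] spin -0.1 range 100.0
```

View pics/w9.png

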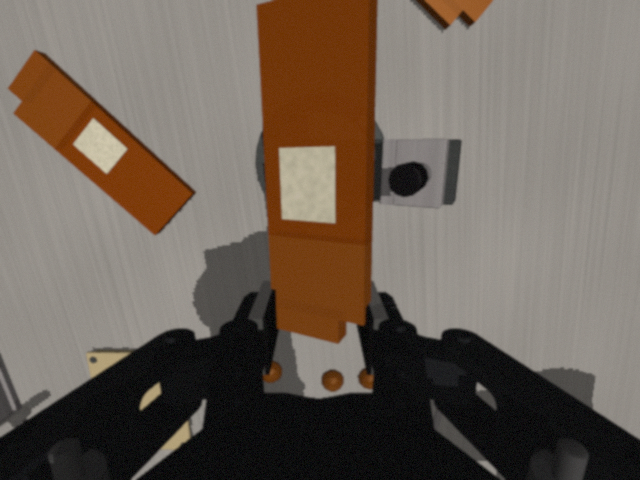

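View pics/c9a.png

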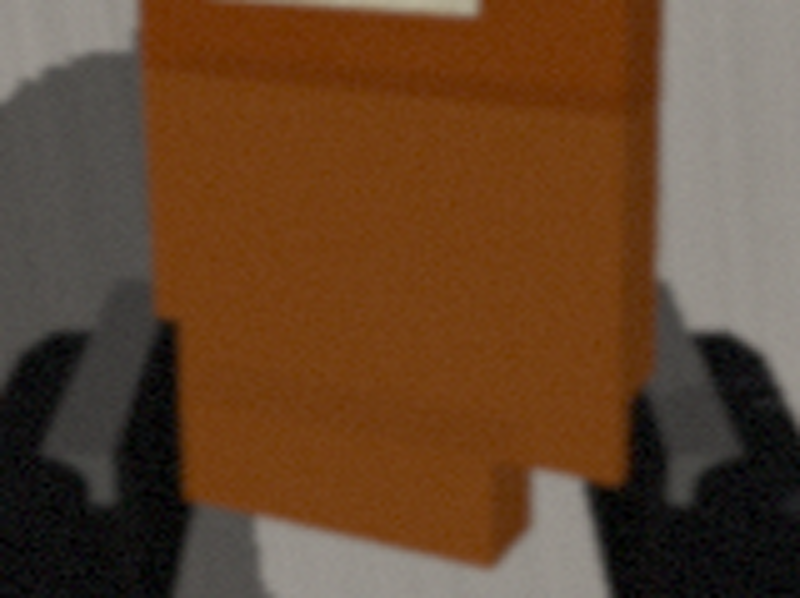

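```bash
cat >> h.py <<'E'
def fit6(c,L,w,x0):
    "pose of slide: position, rotvec, from pixels"
    f=lambda p:(P(c,L@Ro.from_rotvec(p[3:]).as_matrix().T+p[:3])-w).ravel()
    r=least_squares(f,x0,x_scale=[10,10,10,.1,.1,.1],loss='soft_l1')
    return r.x,f(r.x)
E
python3 - <<'E'
from h import *
d=dict(np.load("pics/w9.npz"))
L=np.array([[60,-20,4],[60,10,4],[50,10,4],[50,20,4],[20,-20,4],[20,20,4],[-60,-20,4]],float)
w=np.r_[np.array([[185,497],[492,567],[497,468],[625,485],[147,70],[628,113]])/[5,4.6]+[240,220],[[258,5]]]-.3
R0=slideR(np.radians(83.95))
p,f=fit6(d,L,w,np.r_[487,-209,182,Ro.from_matrix(R0).as_rotvec()])
R=Ro.from_rotvec(p[3:]).as_matrix();T=Ro.from_quat(d['q']).as_matrix()
print(p[:3],"x",R[:,0].round(3),"y",R[:,1].round(3),"z",R[:,2].round(3));print(f.reshape(-1,2).round(1).tolist())
g=d['pos']+155*T[:,2];print("grasp in slide",R.T@(g-p[:3]), "centre in tool",T.T@(p[:3]-d['pos']))
for q in [[-60,-20,-4],[-60,20,-4],[60,-20,-4],[60,10,-4]]: print(q,R@q+p[:3])
E
```

```text
[ 486.93956421 -208.90910382  181.6350727 ] x [0.087 0.996 0.036] y [-0.881  0.06   0.469] z [ 0.464 -0.072  0.883]
[[-2.2, -0.5], [1.2, 1.1], [0.1, -1.6], [-0.2, 0.4], [0.5, -0.5], [0.2, 0.3], [-0.3, 0.2]]
grasp in slide [52.48849208 -2.22707292 -0.74139473] centre in tool [ 52.53554452   0.58043968 155.48059532]
[-60, -20, -4] [ 497.48070689 -269.56081643  166.59332851]
[-60, 20, -4] [ 462.22524596 -267.14585252  185.33420425]
[60, -20, -4] [ 507.93959537 -150.0941402   170.87409018]
[60, 10, -4] [ 481.49799967 -148.28291726  184.92974699]
```

```bash
python3 -c "
from h import *
goal(507,275.3,130,-74.6)"
```

```text
t 11.53 grasp [ 493.7 -156.9  182.7] head -96.1 z-axis [ 0.009 -0.007 -1.   ] F [-0.  -0.1 -0.3] w 34.4
joints [  1.  15. -21.   1. -54.  -7.]
shift [-431.4   33.3   49.7] spin -21.5 range 436.0
```

```bash
python3 -m jog '[[[-20,1,0,0],[-55,4,0,-2],[-95,7,0,-4],[-135,10,0,-6],[-175,13,0,-8]]]' 25; python3 -c "
from h import *
goal(507,275.3,130,-74.6)"
```

```text
clock: 12.15
position: [497.8, 20.9, 336.3]
ee_rot: [0.719, -0.695, 0.006, -0.0]
contact_force: [0.4, -1.2, -0.3]
gripper_width: 34.8
t 12.15 grasp [499.1  19.7 181.3] head -88.1 z-axis [ 0.009 -0.007 -1.   ] F [ 0.4 -1.2 -0.3] w 34.8
joints [ 21.  13. -23.   1. -53. -20.]
shift [-255.5  -16.1   49.6] spin -13.5 range 261.0
```

```bash
python3 -m jog '[[[-40,-2,0,-2],[-80,-5,0,-5],[-120,-7,0,-7],[-160,-10,0,-9],[-190,-12,0,-11]]]' 25; python3 -c "
from h import *
goal(507,275.3,130,-74.6)"
```

```text
clock: 12.78
position: [503.2, 212.8, 334.7]
ee_rot: [0.783, -0.622, 0.005, 0.0]
contact_force: [0.4, -0.6, -1.3]
gripper_width: 34.8
t 12.78 grasp [504.5 211.6 179.8] head -76.9 z-axis [ 0.008 -0.007 -1.   ] F [ 0.4 -0.6 -1.3] w 34.8
joints [ 40.  18. -17.   1. -55. -27.]
shift [-61.9 -16.6  49.3] spin -2.3 range 81.0
```

```bash
python3 -m jog '[[[-20,-1,0,-1],[-40,-3,10,-2],[-55,-7,25,-3],[-63,-11,40,-3],[-65,-15,49,-3]]]' 25
python3 - <<'E'
from h import *
from bench import arm
goal(507,275.3,130,-74.6)
p,d=arm.get_image("side");a=cv2.resize(p[170:290,215:365],(700,560));cv2.imwrite("pics/s10.png",a)
p,d=arm.get_image("top");a=cv2.resize(p[150:300,130:340],(784,560));cv2.imwrite("pics/t10.png",a)
E
```

```text
clock: 13.4
position: [503.5, 279.1, 283.4]
ee_rot: [0.799, -0.601, 0.005, 0.002]
contact_force: [0.0, 0.7, -1.1]
gripper_width: 34.5
t 13.40 grasp [504.5 277.7 128.4] head -74.0 z-axis [ 0.006 -0.009 -1.   ] F [ 0.   0.7 -1.1] w 34.5
joints [ 45.  24. -16.   1. -50. -30.]
shift [ 3.  -1.8 -1.6] spin 0.6 range 4.0
```

View pics/s10.png

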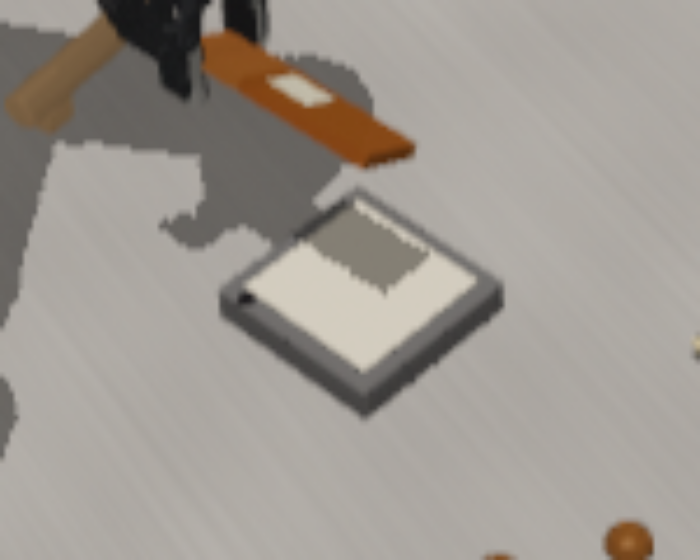

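View pics/t10.png

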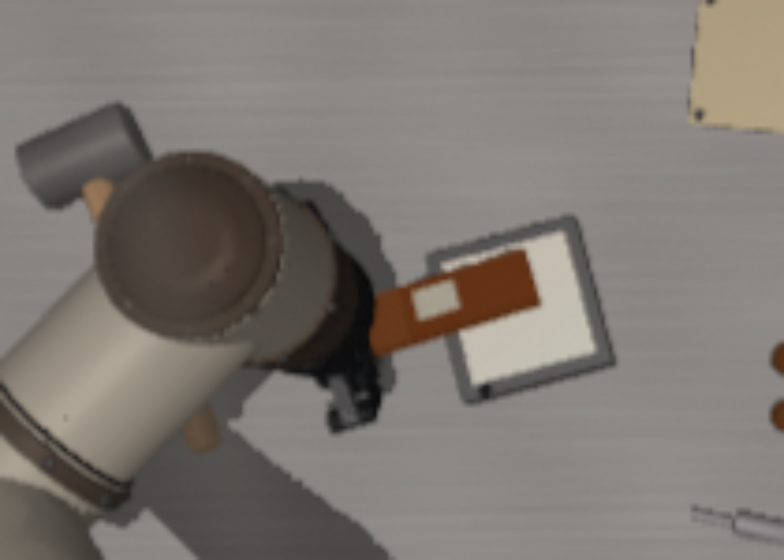

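Run:
```python
from h import *
T=dict(np.load("pics/top0.npz"))
for u in((185,268),(155,200),(245,216),(256,257),(294,246),(284,208)):print(u,ray(T,u,23).round(0))
goal(506,276,48,-74.6)
```

```text
(185, 268) [447. 395.  23.]
(155, 200) [618. 472.  23.]
(245, 216) [573. 248.  23.]
(256, 257) [471. 221.  23.]
(294, 246) [496. 127.  23.]
(284, 208) [591. 151.  23.]
t 13.50 grasp [504.6 277.3 128.5] head -74.0 z-axis [ 0.006 -0.01  -1.   ] F [-0.4 -0.7 -1. ] w 34.6
joints [ 45.  24. -16.   1. -50. -30.]
shift [ 0.7 -0.7 80.5] spin 0.6 range 81.0
```

```bash
python3 -m jog '[[[0,0,20,0],[0,0,40,0],[0,0,60,0],[0,0,75,0],[0,0,83,0]]]' 25; python3 -m jog '[[[0,0,1,0],[0,0,2,0],[0,0,3,0],[0,0,4,0],[0,0,5,0]]]' 25
python3 - <<'E'
from h import *
from bench import arm
goal(506,276,40,-74.6)
p,d=arm.get_image("side");a=cv2.resize(p[170:290,215:365],(700,560));cv2.imwrite("pics/s11.png",a)
E
```

```text
clock: 14.12
position: [504.4, 277.6, 199.9]
ee_rot: [0.799, -0.602, 0.005, 0.002]
contact_force: [0.4, 0.9, -1.5]
gripper_width: 34.4
clock: 14.75
position: [504.4, 277.6, 195.1]
ee_rot: [0.799, -0.602, 0.005, 0.002]
contact_force: [0.2, 0.5, -0.7]
gripper_width: 34.6
t 14.75 grasp [505.3 276.1  40.1] head -74.0 z-axis [ 0.006 -0.01  -1.   ] F [ 0.2  0.5 -0.7] w 34.6
joints [ 45.  31. -21.   1. -39. -30.]
shift [ 0.3 -0.7  0.1] spin 0.6 range 1.0
```

View pics/s11.png

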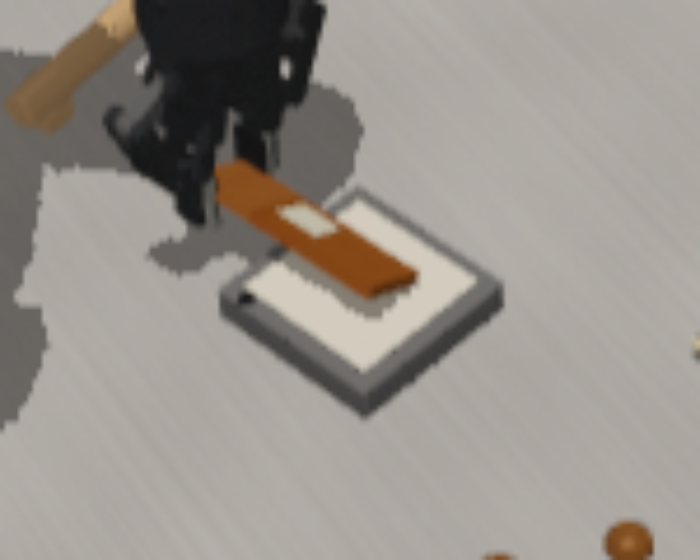

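```bash
python3 -m jog '[[[0,0,1,0],[0,0,2,0],[0,0,2,0],[0,0,3,0],[0,0,3,0]]]' 25; python3 -m jog '[[[0,0,0,0],[0,0,0,0],[0,0,0,0],[0,0,0,0],[0,0,0,0]]]' 42;  python3 -m jog '[[[0,0,0,0],[0,0,0,0],[0,0,0,0],[0,0,0,0],[0,0,0,0]]]' 60;python3 - <<'E'
from h import *
from bench import arm
goal(506,276,40,-74.6)
p,d=arm.get_image("side");a=cv2.resize(p[170:290,215:365],(700,560));cv2.imwrite("pics/s12.png",a)
c=arm.camera_params("wrist");s=arm.read_state();p,d=arm.get_image("wrist");np.savez("pics/w12.npz",pos=s['position'],q=s['ee_rot'],**c);cv2.imwrite("pics/w12.png",p)
E
```

```text
clock: 15.42
position: [504.3, 277.5, 191.8]
ee_rot: [0.799, -0.602, 0.005, 0.002]
contact_force: [0.6, -0.7, -1.4]
gripper_width: 34.7
clock: 16.05
position: [504.4, 277.6, 191.8]
ee_rot: [0.799, -0.602, 0.005, 0.002]
contact_force: [0.5, 0.6, 0.4]
gripper_width: 42.1
clock: 16.68
position: [504.4, 277.5, 191.8]
ee_rot: [0.799, -0.602, 0.005, 0.002]
contact_force: [0.7, -0.0, -0.2]
gripper_width: 60.2
t 16.68 grasp [505.2 276.   36.8] head -74.0 z-axis [ 0.005 -0.01  -1.   ] F [ 0.7 -0.  -0.2] w 60.2
joints [ 45.  31. -21.   1. -38. -30.]
shift [ 0.2 -0.8 -3.2] spin 0.6 range 3.0
```

View pics/s12.png

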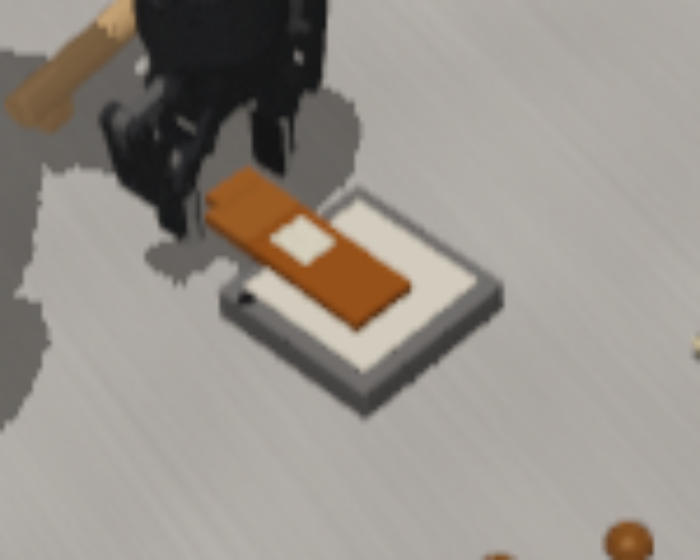

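View pics/w12.png

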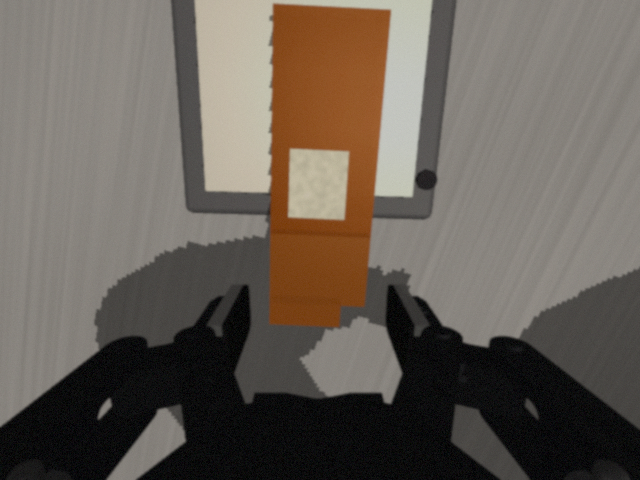

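Run:
```python
from h import *
d=dict(np.load("pics/w12.npz"))
L=np.array([[60,-20,4],[60,10,4],[50,20,4],[20,-20,4],[20,20,4],[-60,-20,4],[-60,20,4]],float)
w=np.array([[270,324],[340,327],[366,306],[271,234],[369,237],[273,4],[390,11]],float)
f=lambda p:(P(d,L@slideR(p[2],0).T+[p[0],p[1],p[3]])-w).ravel()
r=least_squares(f,[520,225,np.radians(105),27],x_scale=[10,10,.1,10]);p=r.x
print(p,np.degrees(p[2]),r.fun.reshape(-1,2).round(1).tolist())
h=p[2];u=np.array([np.cos(h),np.sin(h)])
print("window",p[:2]-38*u)
g=p[:2]+36*u
goal(g[0],g[1],27,np.degrees(h)-180)
for q in((316,228),):pass
# pad corners
print([ray(d,q,23).round(0) for q in((188,212),(433,218))])
```

```text
[517.4457306  226.52192115   1.80676843  25.70797785] 103.52020582732233 [[0.1, -0.2], [-0.2, -0.5], [-1.1, 0.2], [-0.2, -0.5], [1.7, 0.7], [-0.5, 0.8], [0.2, -0.6]]
window [526.32968462 189.57499488]
t 16.77 grasp [505.2 276.   36.8] head -74.0 z-axis [ 0.005 -0.01  -1.   ] F [-0.   0.5 -0.6] w 59.9
joints [ 45.  31. -21.   1. -38. -30.]
shift [14.9  0.3 10. ] spin 2.5 range 18.0
[array([568., 253.,  23.]), array([470., 228.,  23.])]
```

```bash
python3 -m jog '[[[5,0,2,1],[10,0,5,2],[15,0,8,2.5],[15,0,10,2.5],[15,0,10,2.5]]]' 60; python3 -m jog '[[[0,0,0,0],[0,0,0,0],[0,0,0,0],[0,0,0,0],[0,0,0,0]]]' 25
python3 - <<'E'
from h import *
from bench import arm
goal(513.4,261.5,27,-76.5)
p,d=arm.get_image("side");a=cv2.resize(p[170:290,215:365],(700,560));cv2.imwrite("pics/s13.png",a)
p,d=arm.get_image("wrist");cv2.imwrite("pics/w13.png",p)
E
```

```text
clock: 17.4
position: [508.6, 262.9, 181.8]
ee_rot: [0.785, -0.619, 0.005, 0.002]
contact_force: [0.6, 0.0, 0.2]
gripper_width: 59.8
clock: 18.02
position: [508.6, 263.1, 182.0]
ee_rot: [0.785, -0.619, 0.005, 0.002]
contact_force: [-1.3, 0.2, 3.4]
gripper_width: 38.8
t 18.02 grasp [509.4 261.5  27. ] head -76.5 z-axis [ 0.006 -0.01  -1.   ] F [-1.3  0.2  3.4] w 38.8
joints [ 44.  31. -22.   1. -37. -31.]
shift [ 0.9 -3.8  0. ] spin -0.0 range 4.0
```

View pics/s13.png

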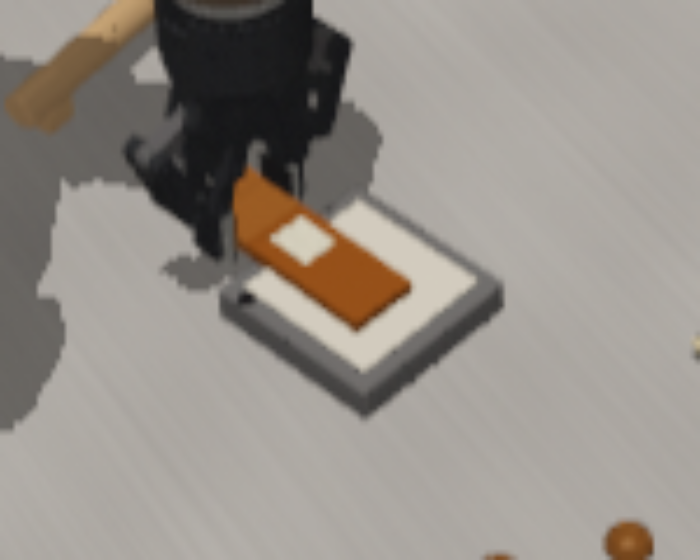

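View pics/w13.png

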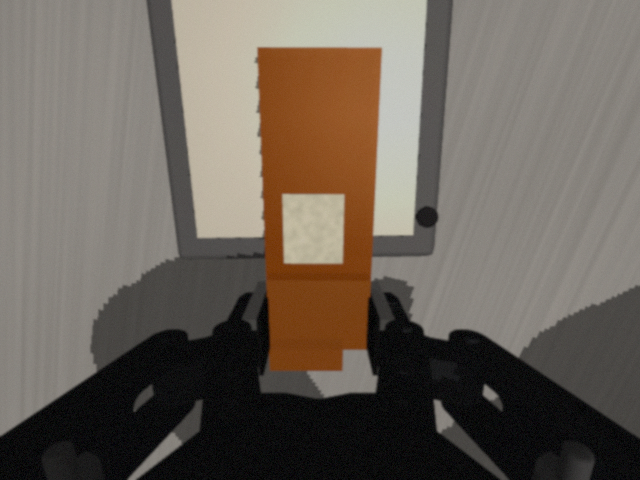

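```bash
python3 -m jog '[[[0,0,-5,0],[0,0,-18,0],[1,-2,-35,0],[2,-4,-52,0],[3,-5,-66,0]]]' 25; python3 -m jog '[[[0,0,-5,0],[0,0,-9,0],[0,0,-10,0],[0,0,-10,0],[0,0,-10,0]]]' 25
python3 - <<'E'
from h import *
from bench import arm
goal(514,261,103,-76.5)
p,d=arm.get_image("side");a=cv2.resize(p[150:290,190:365],(700,560));cv2.imwrite("pics/s14.png",a)
p,d=arm.get_image("top");a=cv2.resize(p[150:300,130:340],(784,560));cv2.imwrite("pics/t14.png",a)
c=arm.camera_params("wrist");s=arm.read_state();p,d=arm.get_image("wrist");np.savez("pics/w14.npz",pos=s['position'],q=s['ee_rot'],**c);cv2.imwrite("pics/w14.png",p);np.save("pics/w14.npy",d)
E
```

```text
clock: 18.75
position: [513.9, 262.0, 249.3]
ee_rot: [0.785, -0.619, 0.005, 0.002]
contact_force: [0.4, 0.4, -0.6]
gripper_width: 38.6
clock: 19.38
position: [513.7, 262.0, 258.9]
ee_rot: [0.785, -0.619, 0.005, 0.002]
contact_force: [-0.4, -0.8, -0.4]
gripper_width: 38.5
t 19.38 grasp [514.6 260.5 103.9] head -76.5 z-axis [ 0.006 -0.01  -1.   ] F [-0.4 -0.8 -0.4] w 38.5
joints [ 43.  26. -17.   1. -47. -30.]
shift [-0.7  0.5  0.9] spin -0.0 range 1.0
```

View pics/s14.png

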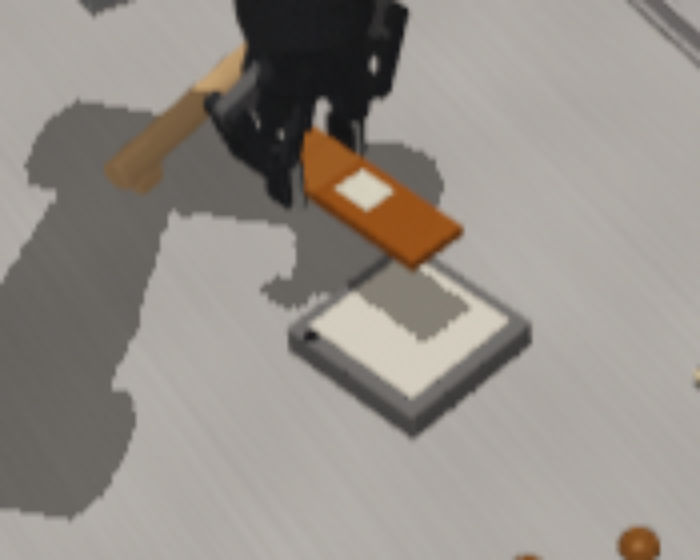

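View pics/w14.png

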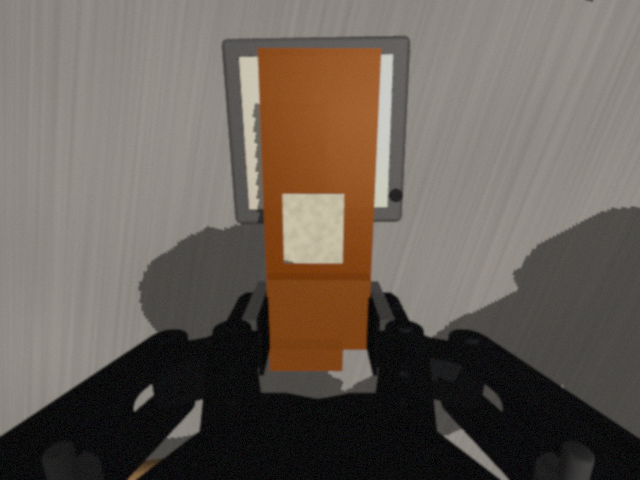

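View pics/t14.png

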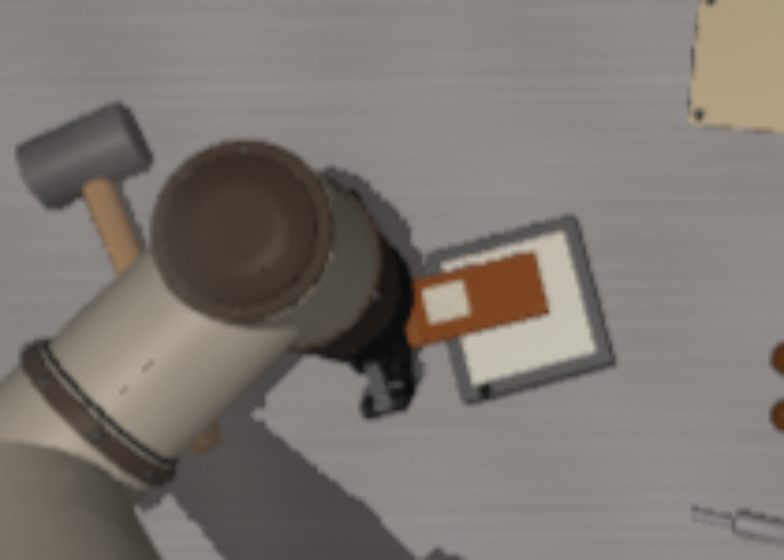

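Run:
```python
from h import *
d=dict(np.load("pics/w14.npz"))
L=np.array([[60,-20,4],[60,10,4],[50,20,4],[20,-20,4],[20,20,4],[-60,-20,4],[-60,20,4]],float)
w=np.array([[269,371],[342,371],[366,349],[267,279],[372,277],[258,48],[381,48]],float)
p,f=fit6(d,L,w,np.r_[522,226,103,Ro.from_euler('z',103.5,degrees=True).as_rotvec()])
R=Ro.from_rotvec(p[3:]).as_matrix();print(p[:3],R.round(3).tolist(),f.reshape(-1,2).round(1).tolist())
T=Ro.from_quat(d['q']).as_matrix()
print("grasp in slide",R.T@(d['pos']+155*T[:,2]-p[:3]),"tilt",np.degrees(np.arccos(R[2,2])))
win=p[:3]-38*R[:,0];pad=np.mean([ray(d,q,23) for q in((223,39),(409,37),(401,221),(238,222))],0);print("win",win,"pad",pad,win-pad)
```

```text
[522.97724398 225.06710022 102.42580222] [[-0.229, -0.973, -0.007], [0.973, -0.229, -0.025], [0.022, -0.012, 1.0]] [[0.2, -0.1], [0.4, -0.2], [1.7, -0.1], [-0.9, -0.3], [-1.3, 1.8], [0.4, -0.6], [-0.3, 0.3]]
grasp in slide [36.41812101 -0.04270624  0.73347654] tilt 1.461688012548682
win [531.67566805 188.08583438 101.57527544] pad [531.70003727 191.15170449  23.        ] [-2.43692188e-02 -3.06587011e+00  7.85752754e+01]
```

Run:
```python
from h import *
from bench import arm
p,d=arm.get_image("top");cv2.imwrite("pics/t15.png",p)
a=cv2.imread("pics/top0.png");e=cv2.absdiff(a,p).max(2)[130:310,300:540]
cv2.imwrite("pics/d15.png",cv2.resize(np.hstack([e]),None,fx=3,fy=3))
s=arm.read_state();print(s['clock'],np.abs(s['joint_vel']).max())
```

```text
19.575 0.001576512667220765
```

View pics/t15.png

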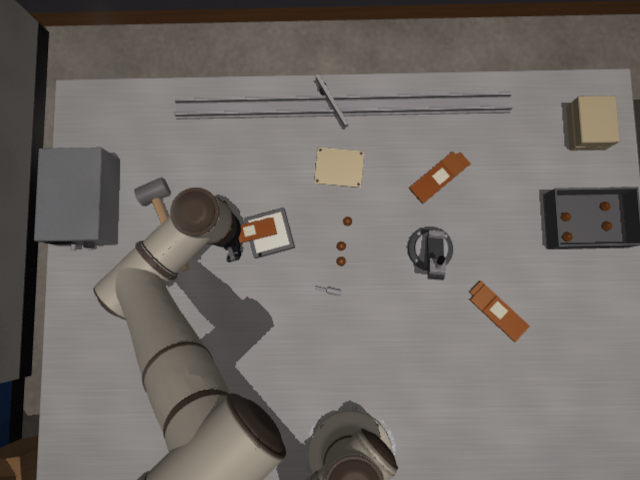

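The top view shows everything where it should be: the vise is empty with its jaw open (knob at 440,260), the lenses, plug, lid and mallet sit at their starting pixels, and the slide is over the pad at (265,232).

```bash
python3 -c "
from bench import arm
print(arm.job_done())"
```

```text
the job is handed in; nothing more can be done
None
```

The job is handed in. The slide is held level, label up, over the light pad, and the vise jaw is open. No verdict was reported.

- **Jaw:** I gripped the knob and pulled it about 29 mm up the bed, as measured from the arm's travel. I did not press it on to the hard stop, so it may be about a millimetre short of the full 30 mm. The slide stayed in its seat while the jaw opened.
- **Lifting out:** The moves keep the tool pointing down, so I first gripped the frosted end with the slide still tilted. The grip rolled it slightly, from 25° to about 28°, and it then held firm. I gripped near the tip, 52 mm from the slide's centre, to keep the gripper's body clear of the knob.
- **Levelling:** I set the slide down on the light pad with the frosted end overhanging, let it lie flat, gripped it again 36 mm from its centre and lifted it about 76 mm. This was an extra set-down that the task did not mention.
- **Last checks:**
  - **Window position:** it is about 3 mm sideways of the pad centre and about 79 mm above it.
  - **Tilt:** 1.5°.
  - **Grip:** the fingers stopped at 38.5 mm on the 40 mm slide. The width reads about 1.5–2 mm low (the 15 mm knob read 12.8 mm).
  - **Motion:** the arm was still.
  - **Bystanders:** none visibly moved in the top view; the arm hides part of the mallet.
  - **Clock:** 19.6 s.

The wrist camera put the pad centre about 3 mm from the top camera's estimate, within the calibration error. No check failed.

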